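Square the swing fence of the portioning board

TASK

The swing fence of the portioning board has been knocked out of square and leans in over the board. Take the steel square by its knob, lay it flat on the board with one leg along the back rail, and press it into the corner gently (never over 15 N) against rail and fence at once, so that the square itself turns the fence until both legs sit flush with no gap; keep it pressed on both for a moment as the check. Then, leaving the fence true, lay the square flat on the worktop off the board and let it go, leaving the other things alone.

Things in the scene. Friction and masses are not known exactly. Their poses are not given: they have to be found in the camera images.
- board: white plastic portioning board, 300 (x) x 440 (y) x 20 mm thick, standing fixed on the worktop; origin at the centre of its underside, x towards its back rail, y to the left, z up
- rail: stainless back rail screwed along the board's back edge, 20 mm thick, 25 mm high above the board's top, 420 mm long along y; origin at the centre of its underside, at x = +130, y = 0, z = +20 mm of the board; its front face is at x = +120 mm of the board. It does not give. Sliding friction of the square on rail and board is roughly 0.6
- fence: swing fence: stainless bar 20 wide, 25 mm high, on the board's top, right of the middle, running towards the robot. Origin on its upright pivot (black star knob, 27 mm wide, top 42 mm above the board's top), at x = +90, y = -160, z = +20 mm of the board. Bar from +15 to -215 mm along its x, inner face at its y = +10 mm. Square when its x axis is parallel to the board's (inner face then at board y = -150 mm)
- fence_tip (a point): front end of the fence's inner face, half way up, at x = -215, y = +10 mm of the fence. At the start this end is swung in towards the board's +y by 0.07 to 0.2 rad. The pivot is stiff: about 0.3 N m of friction (some 3 N at 100 mm from the pivot), more when moved fast; the fence stays where it is left
- square: flat L-shaped dark steel square, 0.45 kg, left of the board on the worktop, knob up. Two equal legs, 130 mm along the outer edges, 28 wide, 8 thick. Upright round black knob, 20 mm diameter. Origin on the knob's axis at the underside. One leg's outer edge is at x = +45 (from y = -45 to +85 mm), the other's at y = -45 mm (from x = +45 to -85). A square gusset 8 mm thick joins them under the knob
- knob_top (a point): top of the square's knob, 54 mm above its underside. The square balances close to the knob's axis; the round knob can turn between the fingers under load
- heel (a point): outer corner of the square at its underside, x = +45, y = -45 mm of the square; the corner is relieved 8 mm along both edges. Seated, the heel lies in corner with the square's axes parallel to the board's: the square's origin at x = +75, y = -105, z = +20 mm of the board
- rail_leg_end (a point): far end of the outer edge of the leg that goes along the rail, at the underside, x = +45, y = +85 mm of the square
- fence_leg_end (a point): far end of the outer edge of the leg that goes along the fence, at the underside, x = -85, y = -45 mm of the square
- corner (a point): the inside corner on the board's top where the rail's front face and the squared fence's inner face meet, at x = +120, y = -150, z = +20 mm of the board; its axes are the board's
- scraper: bench scraper lying loose on the left part of the board, 108 x 152 x 20 mm; leave alone
- celery_tub: clear round tub, 127 x 142 x 66 mm, front left on the worktop; leave alone
- sauce_bottle: squeeze bottle standing behind, 65 mm wide, 221 mm tall; leave alone
- label_roll: roll of labels, 72 mm wide, 26 mm high; leave alone
- spice_jar: small spice jar, 44 mm wide, 105 mm tall; leave alone
- shears: kitchen scissors lying at the left, 87 x 199 x 9 mm; leave alone
- portion_tub: small clear portion tub, 76 x 90 x 38 mm; leave alone

How it is judged:
On the way, in this order (a step that is already met when the one before it is completed fails the run):
1. the square has been lifted and lies flat on the board (z of square in the frame of board between 0.017 and 0.026 m and horizontal distance between square and corner below 0.13 m and angle between square's own z axis and vertical below 0.05 rad), for 0.1 s.
2. the square is pressed on rail and fence at once (over 2 N each), both legs flush (gaps under 1.5 mm at the heel and at both leg ends), for 0.5 s (contact force between square and rail above 2 N and contact force between square and fence above 2 N and x of each of heel, rail_leg_end in the frame of board above 0.1185 m and y of each of heel, fence_leg_end in the frame of fence below 0.0115 m and angle between square's own z axis and vertical below 0.05 rad), for 0.5 s.
At the end, for the whole second after the job is handed in: The fence stands square to the back rail (within 0.01 rad); the square lies flat (within 0.05 rad), at rest, on the worktop off the board; the other things are within 20 mm of where they were (angle between the x axis of fence and the x axis of board, either way round below 0.01 rad and height (world z) of square below 0.005 m and angle between square's own z axis and vertical below 0.05 rad and linear speed of square below 0.01 m/s and distance of each of scraper, celery_tub, sauce_bottle, label_roll, spice_jar, shears, portion_tub from where it was at the start of the episode below 0.02 m); the robot touches nothing.
It fails at once if the square is pressed on the rail or the fence with more than 15 N (contact force between square and rail above 15 N or contact force between square and fence above 15 N).
It fails at once if the robot itself pushes the fence (more than 2 N) instead of the square (contact force between any of the fingers, the arm and fence above 2 N).
It fails at once if one of the other things is moved more than 20 mm (distance of any of scraper, celery_tub, sauce_bottle, label_roll, spice_jar, shears, portion_tub from where it was at the start of the episode above 0.02 m).
It also fails if it takes over 72 s, if anything falls off the work surface, if the arm or the gripper's body presses on something with over 40 N, if the wrist force passes 120 N, or if a joint passes its speed limit or range.

ROBOT

A 6-joint arm with a two-finger parallel gripper is mounted at the origin on a cart in front of the work surface, level with it; the furniture and walls round the work are solid. World frame = base frame: x ahead of the robot, y to its left, z up, the work surface at z = 0. Lengths are in m, angles in rad, forces in N, time in s.
With the tool pointing down it reaches from about 0.3 to 0.875 m from the base axis. Payload 6.4 kg.
Tool frame: the origin (TCP) lies at the very end of the fingers, on their centre line; the grasp point (between the pads) lies 19 mm behind it; z points along the fingers, y is the line along which they close (so a half turn about z gives the same grasp; the last joint's range is limited). The gripper opens to 88 mm and grips with 3 to 60 N. Pads are 18 mm wide; open, the fingers measure 123 mm over their backs; the gripper's body (75 mm by 187 mm) begins 45 mm behind the grasp point.
Start: joints at [-0.206, 0.181, 1.607, -0, 1.354, -0.206], TCP at [0.575, 0, 0.239] pointing down, gripper open.
Joint ranges: [-2.99, 2.99], [-0.89, 2.07], [0.3, 2.58], [-1.14, 4.28], [0, 2.63], [-3.12, 3.12]. Speed limits (rad/s): [2.57, 2.57, 3.01, 3.14, 3.14, 3.14].

INTERFACE

Orientations are given as a rotation vector (axis times angle).
In Python, from rig import monitor, viewer, env, models gives the robot as it stands.
- The arm moves only by the tool drive_tool, never from a script. Its argument "deltas" is one flat list of numbers, 7 for each row, row after row: the turn, a rotation vector about the tool's x, y, z in degrees, then the shift along the tool's x, y, z in m, then the gripper's target within -1 to 1 (shut at 1, half-way at 0, fully open at -1). In form: [wx, wy, wz, x, y, z, fingers, wx, wy, wz, x, y, z, fingers, ...]. A call has 1 to 12 rows; each row is the pose to reach, as a shift and turn from the pose commanded when the call began, along the tool's axes at that moment; what a row does not reach only later rows make up. A row lasts 1/12 s, in which the tool goes at most 41.7 mm and 7.16 degrees, less where a joint would pass 70% of its speed; a pose out of reach is approached as far as the arm can. A call with a gripper value outside its range is refused whole. The fingers move at their own pace and stop on an object; "force" is the grip in N (left out, the last holds). Time passes only in rows, so rows that repeat a pose let the fingers close. It gives the time, the measured TCP pose, the force, the opening and the grip force at its end, in the units of the state.
- monitor.read_state(): the state, without advancing time (a new reading comes with each control period).
- viewer.get_image(name): name is "scene" or "side" or "wrist"; returns (picture, depth): 400x640x3 uint8, red, green, blue; 400x640 float32, m along the optical axis (not along the pixel's ray), 0 where there is no reading.
- viewer.camera_model(name): a dict with "fovy" (degrees; the focal length in pixels is half the picture's height over the tangent of half this angle, whatever the lens; pixels are square), "cx", "cy" (the principal point, pixels), "R" (3x3) and "t" (3): a world point X has camera coordinates R X + t. Camera axes: x right, y down, z forward; pixel columns grow to the right and rows downward; lengths in m; the calibration is good to about 2 mm. A picture is of the moment at which its call begins: read the wrist's pose just before it. camera_model takes no time and is no camera call; for the wrist camera it gives the pose at the moment of the call.
- env.hand_in(): hands the job in; it is judged then, once.
Trained networks look in the newest picture that a camera, given by its name, has taken for a name from the list of things; names that differ only in an ending like _2 or _b are one class to them, and where a whole thing is asked for, a point or a joint stands for the part that bears it (a point fixed in the world has none). Each returns a list of dicts, best first, with "score" (0 to 1); they miss things now and then, are a little off and sometimes report something else, mostly with a low value. They report only what shows in the picture. A call takes as long as a camera call.
- models.boxes_of(camera, name): "point" ([x, y, z] in m, in world coordinates, good to about 4 mm: the middle of the surface that is visible of it).
- models.outline_of(camera, name): "region" (400x640 bool, what is visible of it).
- models.place_of(camera, name): "point" ([x, y, z] in m, in world coordinates, good to about 4 mm: a listed point, or the origin of a listed thing).
The state is a dict: "t": time; "qpos": joint angles; "qd": joint speeds; "joint_efforts": joint torques, N m; "tool_pos": TCP position; "orientation": TCP orientation; "force": force on the tool from outside, world axes, zero at the start; "moment": the same for the moment, N m; "opening": finger opening in m; "gripper_force": force on a finger pad.
Only numpy, scipy, OpenCV 4.12 (cv2) and the standard library are available. Lean on these libraries where they do the work, as an engineer would, in place of code of your own. Each camera call takes 0.05 s, during which the arm holds its last target. There are 200 camera calls.

## Working session

There is one attempt and no reset: what is moved stays moved. The work goes in short steps, Python scripts to look and compute and a tool call to move; the robot and the scene stay as the last step left them, time stands still between calls to the robot, and variables do not carry over. Pictures are saved under pics/ and viewed, at most 10 in all, crops included, and the job is handed in when it is done.

Besides the shell and the picture viewer there is one more tool, called after "Call:" as name(argument=value, ...) on one line, values as JSON. drive_tool: Moves the arm, as the interface text tells. Its arguments: {"type":"object","properties":{"deltas":{"type":"array"},"force":{"type":"number"}},"required":["deltas"]}

```bash
mkdir -p pics; ls; cat > h.py <<'E'
from rig import monitor, viewer, env, models
import numpy as np, cv2
from scipy.spatial.transform import Rotation as R
np.set_printoptions(precision=4,suppress=True)
def save(n,f,crop=None):
    im,d=viewer.get_image(n)
    if crop: im=im[crop[1]:crop[3],crop[0]:crop[2]]
    cv2.imwrite('pics/'+f,im[:,:,::-1]); return im,d
def cam(n):
    c=viewer.camera_model(n); f=200/np.tan(np.radians(c['fovy'])/2); return f,c['cx'],c['cy'],np.array(c['R']),np.array(c['t'])
def proj(n,X):
    f,cx,cy,r,t=cam(n); p=r@np.array(X)+t; return np.array([cx+f*p[0]/p[2],cy+f*p[1]/p[2]])
def onplane(n,uv,z):
    f,cx,cy,r,t=cam(n); uv=np.atleast_2d(uv).astype(float)
    ray=np.c_[(uv[:,0]-cx)/f,(uv[:,1]-cy)/f,np.ones(len(uv))]@r
    o=-r.T@t; return o+ray*((z-o[2])/ray[:,2])[:,None]
def cloud(n,d,m):
    f,cx,cy,r,t=cam(n); v,u=np.nonzero(m&(d>0)); z=d[v,u]
    P=np.c_[(u-cx)/f*z,(v-cy)/f*z,z]; return (P-t)@r
E
python3 - <<'E'
from h import *
s=monitor.read_state(); print({k:np.array(v) for k,v in s.items()})
for c in ('scene','side','wrist'):
    save(c,c+'0.png'); m=viewer.camera_model(c); print(c,m['fovy'],-np.array(m['R']).T@m['t'])
    for n in ('board','rail','corner','fence','fence_tip','square','knob_top','heel','rail_leg_end','fence_leg_end','scraper','shears','label_roll','spice_jar','sauce_bottle','portion_tub','celery_tub'):
        if c=='wrist' and n in('sauce_bottle','spice_jar','celery_tub'): continue
        r=models.place_of(c,n); print(n,[(np.array(q['point']),round(q['score'],2)) for q in r[:1]])
a=cv2.imread('pics/scene0.png');b=cv2.imread('pics/side0.png');
cv2.imwrite('pics/both.png',cv2.resize(np.vstack([a,b]),(480,600)))
E
```

```text
pics
{'t': array(0.), 'qpos': array([-0.2063,  0.1815,  1.608 ,  0.    ,  1.3538, -0.2063]), 'qd': array([-0.0008, -0.001 ,  0.0007,  0.0013, -0.0003, -0.0022]), 'joint_efforts': array([ -0.0006, -43.3867, -34.1849,   0.0701,   0.0387,  -0.0002]), 'tool_pos': array([0.5745, 0.0001, 0.2378]), 'orientation': array([-2.2205, -2.2204,  0.0015]), 'force': array([-0.4025,  0.1892,  0.2148]), 'moment': array([ 0.0684, -0.0331, -0.0065]), 'gripper_force': array(0.), 'opening': array(0.0881)}
scene 44.378736872571196 [-0.3965 -0.8174  0.7065]
board [(array([ 0.5071, -0.0862, -0.0028]), 0.87)]
rail [(array([ 0.6367, -0.0765,  0.0205]), 0.8)]
corner [(array([ 0.6314, -0.2283,  0.0166]), 0.77)]
fence [(array([ 0.6034, -0.2388,  0.0184]), 0.66)]
fence_tip [(array([ 0.3915, -0.2084,  0.0302]), 0.94)]
square [(array([ 0.4481,  0.3463, -0.0022]), 0.79)]
knob_top [(array([0.4533, 0.3486, 0.0529]), 0.97)]
heel [(array([ 0.501 ,  0.3038, -0.004 ]), 0.84)]
rail_leg_end [(array([0.4961, 0.4351, 0.0034]), 0.9)]
fence_leg_end [(array([0.3689, 0.3057, 0.001 ]), 0.76)]
scraper []
shears [(array([0.4871, 0.56
[... 958 characters left out ...]
29]), 0.82)]
label_roll []
spice_jar [(array([ 0.7089,  0.2424, -0.0029]), 0.73)]
sauce_bottle [(array([0.6788, 0.4227, 0.0008]), 0.61)]
portion_tub [(array([0.6992, 0.33  , 0.0001]), 0.87)]
celery_tub [(array([ 0.3487,  0.4646, -0.0017]), 0.76)]
wrist 64.25218581121757 [0.5761 0.0788 0.3836]
board [(array([ 0.5144, -0.0883, -0.0017]), 0.76)]
rail [(array([ 0.6346, -0.0753,  0.0214]), 0.62)]
corner [(array([ 0.6335, -0.2302,  0.0194]), 0.69)]
fence [(array([ 0.6054, -0.2381,  0.0225]), 0.73)]
fence_tip []
square []
knob_top []
heel []
rail_leg_end [(array([0.4599, 0.0549, 0.0182]), 0.72)]
fence_leg_end []
scraper [(array([0.4612, 0.0564, 0.0177]), 0.9)]
shears []
label_roll []
portion_tub []
```

View pics/scene0.png

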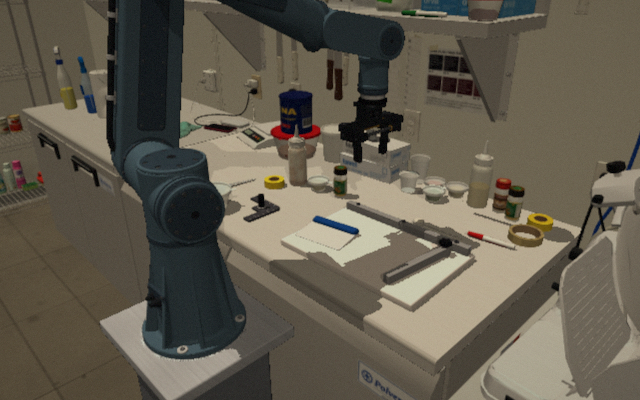

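View pics/side0.png

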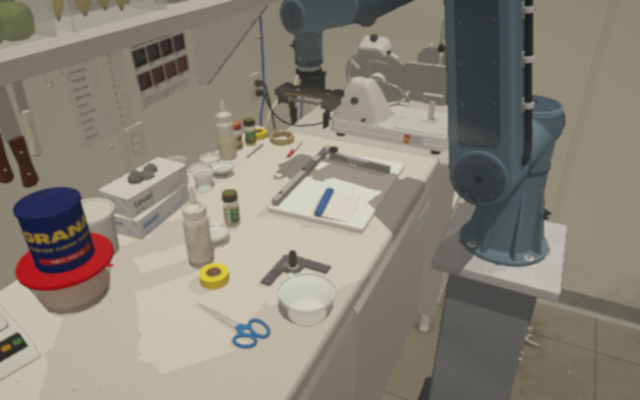

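The scene shows the square's knob at about pixel (262,200) and the fence from about (450,242) to (388,275). The side view has the square's knob at about (292,258). The networks agree with both. Next I'll go above the square for a close look.

Call:
drive_tool(deltas=[0, 0, 0, 0.29, -0.12, 0, -1, 0, 0, 0, 0.29, -0.12, 0, -1, 0, 0, 0, 0.29, -0.12, 0, -1, 0, 0, 0, 0.29, -0.12, 0, -1, 0, 0, 0, 0.29, -0.12, 0, -1, 0, 0, 0, 0.29, -0.12, 0, -1, 0, 0, 0, 0.29, -0.12, 0, -1, 0, 0, 0, 0.29, -0.12, 0, -1, 0, 0, 0, 0.29, -0.12, 0, -1, 0, 0, 0, 0.29, -0.12, 0, -1, 0, 0, 0, 0.29, -0.12, 0, -1, 0, 0, 0, 0.29, -0.12, 0, -1], force=50)

```text
t: 3.55
tool_pos: [0.4556, 0.2889, 0.2387]
orientation: [2.223, 2.22, -0.0]
force: [-0.5, 0.1, -0.8]
opening: 0.0883
gripper_force: 0.0
```

```bash
cat > sq.py <<'E'
from h import *
save('wrist','w1.png')
s=monitor.read_state(); print(np.array(s['tool_pos']),np.array(s['force']))
for n in ('square','knob_top','heel','rail_leg_end','fence_leg_end'):
    r=models.place_of('wrist',n); print(n,[(np.array(q['point']),round(q['score'],2)) for q in r[:1]])
E
python3 sq.py
```

```text
[0.4557 0.2888 0.2387] [-0.5662  0.1899 -0.2472]
square [(array([0.4522, 0.35  , 0.0034]), 0.91)]
knob_top [(array([0.4542, 0.3454, 0.0502]), 0.55)]
heel [(array([ 0.4953,  0.3022, -0.0035]), 0.85)]
rail_leg_end [(array([ 0.495 ,  0.4329, -0.0019]), 0.82)]
fence_leg_end [(array([ 0.3679,  0.3043, -0.0015]), 0.59)]
```

View pics/w1.png

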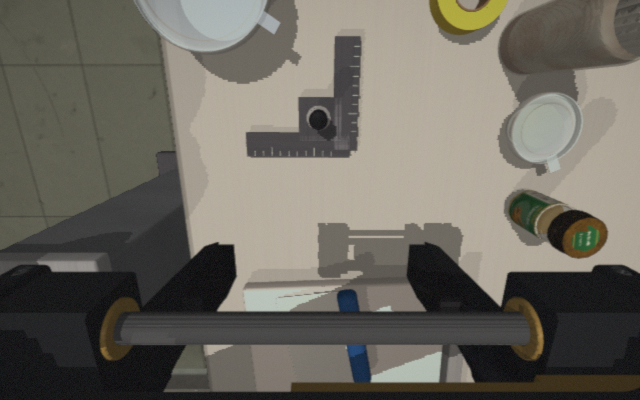

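The wrist view shows the square with its knob top at about (319,119), the outer edges at column ~360 and row ~157, and the heel at about (358,157). Its yaw is close to 0.

```bash
python3 - <<'E'
from h import *
im,d=viewer.get_image('wrist')
m=models.outline_of('wrist','square')[0]['region']
print(onplane('wrist',[319,119],.054))
P=cloud('wrist',d,m); L=P[(P[:,2]<.02)&(P[:,2]>.002)]; print(len(L),L[:,2].mean(),P[P[:,2]>.04].mean(0),P[:,2].max())
# outer edges: max x per y-bin, min y per x-bin
a=[(y,L[abs(L[:,1]-y)<.003][:,0].max()) for y in np.arange(.32,.42,.006)]
b=[(x,L[abs(L[:,0]-x)<.003][:,1].min()) for x in np.arange(.38,.48,.006)]
a=np.array(a);b=np.array(b)
pa=np.polyfit(a[:,0],a[:,1],1);pb=np.polyfit(b[:,0],b[:,1],1); print(-pa[0],pb[0],np.polyval(pa,.346),np.polyval(pb,.45))
E
```

```text
[[0.4543 0.3499 0.054 ]]
5922 0.007052102246671085 [0.4538 0.3485 0.0522] 0.054770159639584044
-0.009641157928332655 -0.017552840067188002 0.4981873820532138 0.30368814505364156
```

Call:
drive_tool(deltas=[0, 0, 0, 0.06, -0.002, 0.03, -1, 0, 0, 0, 0.06, -0.002, 0.06, -1, 0, 0, 0, 0.06, -0.002, 0.1, -1, 0, 0, 0, 0.06, -0.002, 0.14, -1, 0, 0, 0, 0.06, -0.002, 0.18, -1, 0, 0, 0, 0.06, -0.002, 0.2, -1, 0, 0, 0, 0.06, -0.002, 0.22, -1, 0, 0, 0, 0.06, -0.002, 0.22, -1, 0, 0, 0, 0.06, -0.002, 0.22, -1])

```text
t: 4.7
tool_pos: [0.4523, 0.3496, 0.0179]
orientation: [-2.221, -2.221, 0.004]
force: [-0.3, 0.0, 0.5]
opening: 0.0878
gripper_force: 0.0
```

Call:
drive_tool(deltas=[0, 0, 0, 0, 0, 0.0, 1, 0, 0, 0, 0, 0, 0.0, 1, 0, 0, 0, 0, 0, 0.0, 1, 0, 0, 0, 0, 0, 0.0, 1, 0, 0, 0, 0, 0, 0.0, 1, 0, 0, 0, 0, 0, 0.0, 1, 0, 0, 0, 0, 0, 0.0, 1, 0, 0, 0, 0, 0, 0.0, 1], force=50)

```text
t: 5.37
tool_pos: [0.453, 0.35, 0.0188]
orientation: [2.221, 2.221, 0.0]
force: [-1.0, 0.9, 0.1]
opening: 0.0371
gripper_force: 0.0
```

Call:
drive_tool(deltas=[0, 0, 0, 0, 0, 0.0, 1, 0, 0, 0, 0, 0, 0.0, 1, 0, 0, 0, 0, 0, 0.0, 1, 0, 0, 0, 0, 0, 0.0, 1, 0, 0, 0, 0, 0, 0.0, 1, 0, 0, 0, 0, 0, 0.0, 1, 0, 0, 0, 0, 0, -0.04, 1, 0, 0, 0, 0, 0, -0.08, 1, 0, 0, 0, 0, 0, -0.12, 1, 0, 0, 0, 0, 0, -0.16, 1, 0, 0, 0, 0, 0, -0.18, 1, 0, 0, 0, 0, 0, -0.18, 1])

```text
t: 6.37
tool_pos: [0.4557, 0.3514, 0.2042]
orientation: [2.219, 2.219, 0.014]
force: [1.0, 1.2, -4.8]
opening: 0.0186
gripper_force: 50.0
```

Call:
drive_tool(deltas=[0, 0, 0, -0.04, 0.005, -0.01, 1, 0, 0, 0, -0.08, 0.01, -0.02, 1, 0, 0, 0, -0.12, 0.02, -0.03, 1, 0, 0, 0, -0.16, 0.03, -0.03, 1, 0, 0, 0, -0.2, 0.04, -0.03, 1, 0, 0, 0, -0.24, 0.05, -0.03, 1, 0, 0, 0, -0.28, 0.06, -0.03, 1, 0, 0, 0, -0.32, 0.07, -0.03, 1, 0, 0, 0, -0.36, 0.08, -0.03, 1, 0, 0, 0, -0.39, 0.09, -0.03, 1, 0, 0, 0, -0.41, 0.09, -0.03, 1, 0, 0, 0, -0.42, 0.09, -0.03, 1])

```text
t: 7.37
tool_pos: [0.5417, -0.0726, 0.2254]
orientation: [-2.222, -2.215, 0.004]
force: [-0.3, -0.0, -4.0]
opening: 0.0188
gripper_force: 50.0
```

Call:
drive_tool(deltas=[0, 0, 0, -0.03, 0.005, 0, 1, 0, 0, 0, -0.06, 0.01, 0, 1, 0, 0, 0, -0.1, 0.015, 0, 1, 0, 0, 0, -0.14, 0.02, 0, 1, 0, 0, 0, -0.17, 0.02, 0, 1, 0, 0, 0, -0.19, 0.02, 0, 1, 0, 0, 0, -0.2, 0.02, 0, 1, 0, 0, 0, -0.2, 0.02, 0, 1, 0, 0, 0, -0.2, 0.02, 0, 1])

```text
t: 8.12
tool_pos: [0.5625, -0.2685, 0.2271]
orientation: [-2.219, -2.219, -0.001]
force: [0.5, 1.1, -4.4]
opening: 0.0192
gripper_force: 50.0
```

```bash
python3 - <<'E'
from h import *
s=monitor.read_state(); print(np.array(s['tool_pos']),np.array(s['orientation']),np.array(s['force']))
im,d=save('wrist','w2.png'); np.save('w2d.npy',d)
for n in ('square','heel','rail_leg_end','fence_leg_end','corner','fence','fence_tip','rail','board'):
    r=models.place_of('wrist',n); print(n,[(np.array(q['point']),round(q['score'],2)) for q in r[:1]])
E
```

```text
[ 0.5625 -0.2685  0.2271] [-2.2192 -2.2192 -0.0005] [ 0.4709  1.0914 -4.4136]
square [(array([ 0.5632, -0.2707,  0.2098]), 0.76)]
heel []
rail_leg_end [(array([ 0.6027, -0.1833,  0.2054]), 0.71)]
fence_leg_end []
corner [(array([ 0.6071, -0.1839,  0.2064]), 0.22)]
fence [(array([ 0.6015, -0.2415,  0.0218]), 0.96)]
fence_tip [(array([ 0.3951, -0.2055,  0.033 ]), 0.97)]
rail []
board []
```

View pics/w2.png

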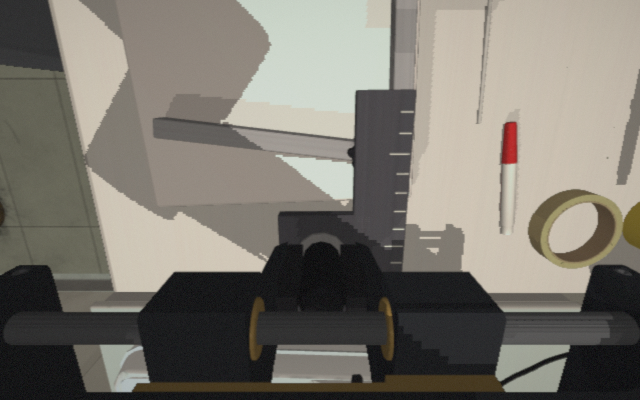

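The wrist view shows the fence bar from (153,128) to (352,150). The rail strip is at columns 392–415 in rows 0–90, and the held square sits above it. I'll fit the rail and fence from depth.

```bash
python3 - <<'E'
from h import *
def fit(c,P,zlo,zhi,box,mx):
    Q=P[(P[:,2]>zlo)&(P[:,2]<zhi)&(P[:,0]>box[0])&(P[:,0]<box[1])&(P[:,1]>box[2])&(P[:,1]<box[3])]
    if len(Q)<30: print(c,'few',len(Q));return
    vx,vy,x0,y0=cv2.fitLine(Q[:,:2].astype(np.float32),cv2.DIST_HUBER,0,.01,.01).ravel()
    n=np.array([-vy,vx]); w=(Q[:,:2]-[x0,y0])@n
    along=(Q[:,:2]-[x0,y0])@np.array([vx,vy])
    print(c,len(Q),'dir',vx,vy,'centre',x0,y0,'width',np.percentile(w,[2,98]),'z',Q[:,2].mean(),'along',np.percentile(along,[1,99]))
for c in ('wrist','scene','side'):
    im,d=viewer.get_image(c)
    P=cloud(c,d,np.ones_like(d,bool))
    fit(c+' rail',P,.041,.05,(.60,.69,-.29 if c!='wrist' else -.14,.14),0)
    try:
        m=models.outline_of(c,'fence')[0]['region']; fit(c+' fence',cloud(c,d,m),.041,.05,(.38,.56,-.26,-.18),0)
    except Exception as e: print(e)
    B=P[(abs(P[:,2]-.02)<.004)&(P[:,0]>.4)&(P[:,0]<.6)&(P[:,1]>-.15)&(P[:,1]<0)]; print('board z',len(B),np.median(B[:,2]) if len(B) else 0)
E
```

```text
wrist rail 933 dir 0.058435347 -0.9982912 centre 0.6410723 -0.12190848 width [-0.0094  0.0097] z 0.04391510995802894 along [-0.017   0.0177]
wrist fence few 0
board z 11573 0.018964307419101822
scene rail 559 dir 0.036554016 -0.99933165 centre 0.63459486 -0.09824259 width [-0.0109  0.0129] z 0.044293630225516675 along [-0.2223  0.1883]
scene fence 348 dir 0.9925964 -0.121459596 centre 0.47645846 -0.22942702 width [-0.0085  0.0121] z 0.044151670820640546 along [-0.0868  0.0826]
board z 2012 0.019441841242322486
side rail 394 dir 0.031064833 -0.9995174 centre 0.6330205 -0.027538877 width [-0.0244  0.0121] z 0.044249974577583506 along [-0.1579  0.2507]
side fence 141 dir 0.9941621 -0.10789697 centre 0.4707821 -0.22205433 width [-0.0131  0.0114] z 0.043526121089336865 along [-0.0789  0.0867]
board z 1227 0.01920597124609657
```

```bash
python3 - <<'E'
from h import *
s=monitor.read_state(); tp=np.array(s['tool_pos'])
im,d=viewer.get_image('wrist')
P=cloud('wrist',d,np.ones_like(d,bool)); Q=P[(P[:,2]>.195)&(P[:,2]<.225)&(P[:,0]<.64)&(P[:,0]>.5)]
L=Q[(Q[:,1]>tp[1]+.03)]; print(len(L),np.median(L[:,2]))
L=L[abs(L[:,2]-np.median(L[:,2]))<.004]
A=np.c_[L[:,:2],np.ones(len(L))]; print('plane',np.linalg.lstsq(A,L[:,2],rcond=None)[0])
ys=np.arange(tp[1]+.032,tp[1]+.08,.004)
hi=[L[abs(L[:,1]-y)<.002][:,0].max() for y in ys]; lo=[L[(abs(L[:,1]-y)<.002)&(L[:,0]>tp[0]+.01)][:,0].min() for y in ys]
print(np.round(np.array(hi)-tp[0],4),np.round(np.array(lo)-tp[0],4),'yaw',-np.polyfit(ys,hi,1)[0],-np.polyfit(ys,lo,1)[0],'end',L[:,1].max()-tp[1])
E
```

```text
6360 0.21735143026050846
plane [0.0049 0.0086 0.2162]
[0.0461 0.0457 0.0457 0.0461 0.0457 0.0462 0.0457 0.0458 0.046  0.0459
 0.0454 0.0457 0.0456] [0.0179 0.0179 0.0179 0.0177 0.0178 0.0178 0.0177 0.0178 0.0177 0.0177
 0.0176 0.0176 0.0176] yaw 0.0059055421449696775 0.005787602005269203 end 0.08313687457098029
```

Call:
drive_tool(deltas=[0, 0, -0.5, 0.03, 0.002, 0, 1, 0, 0, -1, 0.06, 0.002, 0, 1, 0, 0, -1.7, 0.09, 0.002, 0, 1, 0, 0, -1.7, 0.11, 0.002, 0, 1, 0, 0, -1.7, 0.1125, 0.002, 0.02, 1, 0, 0, -1.7, 0.1125, 0.002, 0.06, 1, 0, 0, -1.7, 0.1125, 0.002, 0.1, 1, 0, 0, -1.7, 0.1125, 0.002, 0.14, 1, 0, 0, -1.7, 0.1125, 0.002, 0.16, 1, 0, 0, -1.7, 0.1125, 0.002, 0.17, 1, 0, 0, -1.7, 0.1125, 0.002, 0.17, 1, 0, 0, -1.7, 0.1125, 0.002, 0.17, 1])

```text
t: 9.97
tool_pos: [0.5658, -0.1579, 0.0596]
orientation: [2.188, 2.253, 0.001]
force: [1.1, 0.0, -3.3]
opening: 0.0186
gripper_force: 50.0
```

```bash
python3 - <<'E'
from h import *
s=monitor.read_state(); tp=np.array(s['tool_pos']); print(tp,np.array(s['force']),R.from_rotvec(s['orientation']).as_matrix())
save('wrist','w3.png')
for n in ('square','heel','rail_leg_end','fence_leg_end','corner','fence','fence_tip'):
  for c in ('wrist','scene','side'):
    if c!='wrist': viewer.get_image(c)
    r=models.place_of(c,n); print(c,n,[(np.array(q['point']),round(q['score'],2)) for q in r[:1]])
E
```

```text
[ 0.5658 -0.1579  0.0596] [ 1.0942  0.0452 -3.3214] [[-0.0296  0.9996  0.001 ]
 [ 0.9996  0.0296 -0.0005]
 [-0.0005  0.001  -1.    ]]
wrist square [(array([ 0.5643, -0.1579,  0.0412]), 0.92)]
scene square [(array([ 0.5634, -0.1618,  0.0383]), 0.96)]
side square [(array([ 0.5669, -0.1601,  0.0419]), 0.67)]
wrist heel []
scene heel [(array([ 0.6142, -0.2005,  0.0396]), 0.74)]
side heel [(array([ 0.6113, -0.2042,  0.0392]), 0.95)]
wrist rail_leg_end [(array([ 0.6053, -0.0709,  0.0377]), 0.72)]
scene rail_leg_end [(array([ 0.6059, -0.0701,  0.043 ]), 0.78)]
side rail_leg_end [(array([ 0.6076, -0.0722,  0.0422]), 0.76)]
wrist fence_leg_end []
scene fence_leg_end [(array([ 0.4826, -0.2056,  0.0434]), 0.87)]
side fence_leg_end [(array([ 0.6381, -0.0805,  0.0223]), 0.67)]
wrist corner []
scene corner [(array([ 0.6317, -0.2291,  0.0204]), 0.68)]
side corner [(array([ 0.6326, -0.2351,  0.0197]), 0.57)]
wrist fence [(array([ 0.6038, -0.2432,  0.0236]), 0.83)]
scene fence [(array([ 0.6022, -0.243 ,  0.0206]), 0.73)]
side fence [(array([ 0.604 , -0.2401,  0.02  ]), 0.64)]
wrist fence_tip []
scene fence_tip [(array([ 0.39  , -0.2097,  0.0272]), 0.92)]
side fence_tip [(array([ 0.6003, -0.2416,  0.0179]), 0.69)]
```

View pics/w3.png

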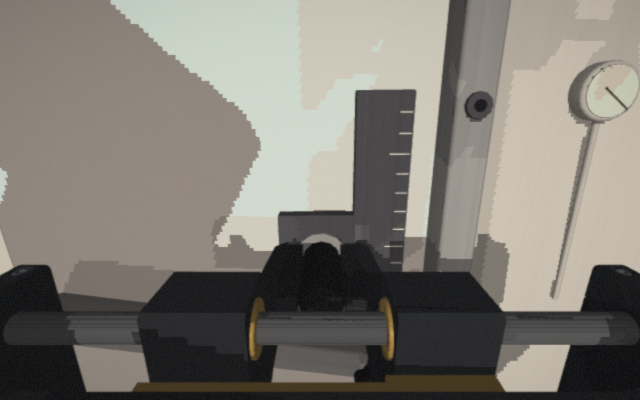

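The square's rail leg (right edge at columns 416→402) lies clear in front of the rail (columns 430–508). I'll measure gap and relative yaw from depth.

```bash
cat > gap.py <<'E'
from h import *
s=monitor.read_state(); tp=np.array(s['tool_pos'])
im,d=viewer.get_image('wrist'); P=cloud('wrist',d,np.ones_like(d,bool))
zt=tp[2]-.0175+.008
ys=np.arange(tp[1]+.034,tp[1]+.078,.004)
S=P[(abs(P[:,2]-zt)<.004)&(P[:,0]<tp[0]+.06)&(P[:,0]>tp[0]+.01)&(P[:,0]<tp[0]+.051)]
Rl=P[(abs(P[:,2]-.0445)<.003)&(P[:,0]>.625)&(P[:,0]<.69)]
sl=[];sh=[];rh=[];rm=[]
for y in ys:
    a=S[abs(S[:,1]-y)<.002][:,0]; b=Rl[abs(Rl[:,1]-y)<.002][:,0]
    sh.append(a.max()); sl.append(a.min()); rm.append(b.min()); rh.append(b.max())
f=lambda v:(-np.polyfit(ys,v,1)[0],np.polyval(np.polyfit(ys,v,1),tp[1]))
print('sq hi',f(sh),'lo',f(sl)); print('rail front',f(rm),'back',f(rh)); print('gap',np.array(rm)-np.array(sh))
yy=np.arange(tp[1]+.034,.1,.006); yy=[y for y in yy if (abs(Rl[:,1]-y)<.002).sum()>5]
for g in (np.min,np.max): print('long rail',-np.polyfit(yy,[g(Rl[abs(Rl[:,1]-y)<.002][:,0]) for y in yy],1)[0],yy[-1])
E
python3 gap.py
```

```text
sq hi (np.float64(0.041932207237344775), np.float64(0.6114683228856049)) lo (np.float64(0.03856057295019322), np.float64(0.58325478044992))
rail front (np.float64(0.045477033898139035), np.float64(0.6326781866572058)) back (np.float64(0.040071145855058755), np.float64(0.6524712721530972))
gap [0.0212 0.0214 0.0207 0.0211 0.0212 0.0208 0.0209 0.0207 0.0208 0.0212
 0.0212]
long rail 0.043309633754630525 -0.03348309498156979
long rail 0.040489808163903754 -0.03348309498156979
```

Call:
drive_tool(deltas=[0, 0, 0, 0, 0, 0.01, 1, 0, 0, 0, 0, 0, 0.017, 1, 0, 0, 0, 0, 0, 0.019, 1, 0, 0, 0, 0, 0, 0.02, 1, 0, 0, 0, 0, 0, 0.021, 1, 0, 0, 0, 0, 0, 0.021, 1, 0, 0, 0, 0, 0, 0.021, 1])

```text
t: 12.4
tool_pos: [0.5645, -0.1572, 0.0386]
orientation: [-2.187, -2.253, 0.001]
force: [-7.0, 3.0, 9.2]
opening: 0.0186
gripper_force: 50.0
```

Call:
drive_tool(deltas=[0, 0, 0, 0, 0, 0, 1, 0, 0, 0, 0, 0, -0.0005, 1, 0, 0, 0, 0, 0, -0.0005, 1])

```text
t: 12.65
tool_pos: [0.5647, -0.1573, 0.0386]
orientation: [-2.187, -2.254, 0.001]
force: [-5.6, 2.6, 7.2]
opening: 0.0189
gripper_force: 50.0
```

Call:
drive_tool(deltas=[0, 0, 0, 0, 0, -0.0005, 1, 0, 0, 0, 0, 0, -0.0005, 1, 0, 0, 0, 0, 0, -0.0005, 1])

```text
t: 12.9
tool_pos: [0.5649, -0.1574, 0.0387]
orientation: [-2.188, -2.254, 0.0]
force: [-3.4, 1.8, 2.1]
opening: 0.0187
gripper_force: 50.0
```

Call:
drive_tool(deltas=[0, 0, 0, 0, 0, -0.0006, 1, 0, 0, 0, 0, 0.003, -0.0006, 1, 0, 0, 0, 0, 0.006, -0.0006, 1, 0, 0, 0, 0, 0.009, -0.0006, 1, 0, 0, 0, 0, 0.012, -0.0006, 1, 0, 0, 0, 0, 0.014, -0.0006, 1, 0, 0, 0, 0, 0.016, -0.0006, 1, 0, 0, 0, 0, 0.016, -0.0006, 1, 0, 0, 0, 0, 0.016, -0.0006, 1])

```text
t: 13.65
tool_pos: [0.581, -0.1569, 0.0392]
orientation: [-2.188, -2.254, 0.0]
force: [-0.3, 0.4, -4.9]
opening: 0.0188
gripper_force: 50.0
```

```bash
python3 gap.py; python3 -c "
from h import *
s=monitor.read_state();print(np.array(s['tool_pos']),np.array(s['force']),np.array(s['moment']))
viewer.get_image('scene');m=models.place_of('scene','fence_tip');print(m[:1])"
```

```text
sq hi (np.float64(0.03833458252078114), np.float64(0.6330544903944593)) lo (np.float64(0.037578393169313204), np.float64(0.5991414005310732))
rail front (np.float64(0.03836971959150709), np.float64(0.632146143431155)) back (np.float64(0.04007825298232208), np.float64(0.6522098867165667))
gap [-0.0011 -0.0008 -0.0008 -0.0008 -0.0007 -0.0012 -0.0009 -0.001  -0.0007
 -0.0009 -0.001 ]
long rail 0.039485298796179166 -0.03894748381519739
long rail 0.03630495096712467 -0.03894748381519739
[ 0.5809 -0.1569  0.0392] [-0.4939 -0.0285 -4.7056] [ 0.0138  0.0105 -0.0097]
[{'point': [0.392, -0.2073, 0.028], 'score': 0.85}]
```

Call:
drive_tool(deltas=[0, 0, 0, 0, 0.001, 0, 1, 0, 0, 0, 0, 0.002, 0, 1, 0, 0, 0, 0, 0.003, 0, 1, 0, 0, 0, 0, 0.0035, 0, 1, 0, 0, 0, 0, 0.004, 0, 1, 0, 0, 0, 0, 0.004, 0, 1, 0, 0, 0, 0, 0.004, 0, 1])

```text
t: 14.38
tool_pos: [0.585, -0.1569, 0.0393]
orientation: [-2.188, -2.254, 0.0]
force: [-0.4, -0.8, -4.5]
opening: 0.0187
gripper_force: 50.0
```

Call:
drive_tool(deltas=[0, 0, 0, 0, 0.0003, 0, 1, 0, 0, 0, 0, 0.0006, 0, 1, 0, 0, 0, 0, 0.001, 0, 1, 0, 0, 0, 0, 0.001, 0, 1, 0, 0, 0, 0, 0.001, 0, 1])

```text
t: 14.8
tool_pos: [0.586, -0.1569, 0.0393]
orientation: [2.188, 2.254, 0.0]
force: [0.5, -0.2, -4.5]
opening: 0.0189
gripper_force: 50.0
```

Call:
drive_tool(deltas=[0, 0, 0, 0, 0.0003, 0, 1, 0, 0, 0, 0, 0.0006, 0, 1, 0, 0, 0, 0, 0.001, 0, 1, 0, 0, 0, 0, 0.001, 0, 1, 0, 0, 0, 0, 0.001, 0, 1])

```text
t: 15.22
tool_pos: [0.5865, -0.1569, 0.0392]
orientation: [-2.188, -2.254, 0.001]
force: [-3.9, -1.2, -3.6]
opening: 0.019
gripper_force: 50.0
```

Call:
drive_tool(deltas=[0, 0, 0, 0, 0.0003, 0, 1, 0, 0, 0, -0.001, 0.0003, 0, 1, 0, 0, 0, -0.002, 0.0003, 0, 1, 0, 0, 0, -0.003, 0.0003, 0, 1, 0, 0, 0, -0.004, 0.0003, 0, 1, 0, 0, 0, -0.005, 0.0003, 0, 1, 0, 0, 0, -0.006, 0.0004, 0, 1, 0, 0, 0, -0.007, 0.0004, 0, 1, 0, 0, 0, -0.008, 0.0004, 0, 1, 0, 0, 0, -0.008, 0.0004, 0, 1])

```text
t: 16.05
tool_pos: [0.5868, -0.1637, 0.039]
orientation: [-2.186, -2.252, -0.0]
force: [-5.3, 2.3, -0.9]
opening: 0.0189
gripper_force: 50.0
```

Call:
drive_tool(deltas=[0, 0, 0, -0.001, 0.0001, -0.0003, 1, 0, 0, 0, -0.002, 0.0001, -0.0003, 1, 0, 0, 0, -0.003, 0.0001, -0.0003, 1, 0, 0, 0, -0.004, 0.0001, -0.0003, 1, 0, 0, 0, -0.005, 0.0001, -0.0003, 1, 0, 0, 0, -0.006, 0.0001, -0.0003, 1, 0, 0, 0, -0.006, 0.0001, -0.0003, 1])

```text
t: 16.63
tool_pos: [0.587, -0.1694, 0.0391]
orientation: [-2.186, -2.252, -0.0]
force: [-5.2, 4.3, -2.4]
opening: 0.0188
gripper_force: 50.0
```

Call:
drive_tool(deltas=[0, 0, 0, -0.001, 0, 0, 1, 0, 0, 0, -0.0015, 0, 0, 1, 0, 0, 0, -0.002, 0, 0, 1, 0, 0, 0, -0.0025, 0, 0, 1, 0, 0, 0, -0.003, 0, 0, 1, 0, 0, 0, -0.003, 0, 0, 1])

```text
t: 17.13
tool_pos: [0.5871, -0.1717, 0.0392]
orientation: [-2.185, -2.251, -0.001]
force: [-5.1, 6.5, -1.1]
opening: 0.0187
gripper_force: 50.0
```

Call:
drive_tool(deltas=[0, 0, 0, 0, 0.0003, 0, 1, 0, 0, 0, -0.001, 0.0003, 0, 1, 0, 0, 0, -0.002, 0.0003, 0, 1, 0, 0, 0, -0.003, 0.0003, 0, 1, 0, 0, 0, -0.003, 0.0003, 0, 1])

```text
t: 17.55
tool_pos: [0.5872, -0.1744, 0.0391]
orientation: [-2.184, -2.251, -0.001]
force: [-5.1, 6.9, 0.3]
opening: 0.019
gripper_force: 50.0
```

```bash
cat > chk.py <<'E'
from h import *
s=monitor.read_state(); tp=np.array(s['tool_pos']); print(tp,np.array(s['force']),np.array(s['moment']))
im,d=viewer.get_image('wrist'); P=cloud('wrist',d,np.ones_like(d,bool))
ys=np.arange(tp[1]+.034,tp[1]+.078,.004)
S=P[(abs(P[:,2]-.0285)<.004)&(P[:,0]>tp[0]+.01)&(P[:,0]<tp[0]+.055)]
Rl=P[(abs(P[:,2]-.0445)<.003)&(P[:,0]>.625)&(P[:,0]<.69)]
lo=[S[abs(S[:,1]-y)<.002][:,0].min() for y in ys]
f=lambda v,y:(-np.polyfit(y,v,1)[0],np.polyval(np.polyfit(y,v,1),tp[1]+.05))
print('inner edge of rail leg',f(lo,ys))
yy=[y for y in np.arange(tp[1]+.03,.1,.006) if (abs(Rl[:,1]-y)<.002).sum()>5]
print('rail back',f([Rl[abs(Rl[:,1]-y)<.002][:,0].max() for y in yy],yy))
viewer.get_image('scene')
for n in ('fence','fence_tip','heel','rail_leg_end','fence_leg_end'):
    r=models.place_of('scene',n); print(n,[(np.array(q['point']),round(q['score'],2)) for q in r[:1]])
im,d=viewer.get_image('scene'); m=models.outline_of('scene','fence')[0]['region']; P=cloud('scene',d,m)
Q=P[(P[:,2]>.041)&(P[:,2]<.048)&(P[:,0]<.57)]; vx,vy,_,_=cv2.fitLine(Q[:,:2].astype(np.float32),cv2.DIST_HUBER,0,.01,.01).ravel(); print('fence yaw',vy/vx,len(Q))
E
python3 chk.py
```

```text
[ 0.5872 -0.1744  0.0391] [-5.0907  6.9245  0.3417] [ 1.1547  0.8093 -0.0047]
inner edge of rail leg (np.float64(0.03942265880489502), np.float64(0.6033414201939918))
rail back (np.float64(0.036571538831861365), np.float64(0.6511005423171765))
fence [(array([ 0.6016, -0.2429,  0.02  ]), 0.72)]
fence_tip [(array([ 0.3903, -0.219 ,  0.0288]), 0.68)]
heel [(array([ 0.6332, -0.2178,  0.0208]), 0.56)]
rail_leg_end [(array([ 0.6284, -0.0876,  0.0249]), 0.69)]
fence_leg_end [(array([ 0.5063, -0.2235,  0.024 ]), 0.69)]
fence yaw -0.0590932 359
```

Call:
drive_tool(deltas=[0, 0, 0, -0.001, 0.0002, -0.0003, 1, 0, 0, 0, -0.002, 0.0002, -0.0003, 1, 0, 0, 0, -0.003, 0.0002, -0.0003, 1, 0, 0, 0, -0.004, 0.0002, -0.0003, 1, 0, 0, 0, -0.005, 0.0002, -0.0003, 1, 0, 0, 0, -0.005, 0.0002, -0.0003, 1])

```text
t: 18.5
tool_pos: [0.5874, -0.1795, 0.0392]
orientation: [-2.184, -2.251, -0.001]
force: [-6.4, 5.7, -0.9]
opening: 0.0187
gripper_force: 50.0
```

Call:
drive_tool(deltas=[0, 0, 0, -0.0005, 0.0001, 0, 1, 0, 0, 0, -0.001, 0.0001, 0, 1, 0, 0, 0, -0.0015, 0.0001, 0, 1, 0, 0, 0, -0.002, 0.0001, 0, 1, 0, 0, 0, -0.0025, 0.0001, 0, 1, 0, 0, 0, -0.0025, 0.0001, 0, 1])

```text
t: 19.0
tool_pos: [0.5875, -0.1819, 0.0392]
orientation: [-2.184, -2.251, -0.001]
force: [-5.8, 7.3, 0.6]
opening: 0.0186
gripper_force: 50.0
```

```bash
python3 chk.py
```

```text
[ 0.5875 -0.1819  0.0392] [-5.7942  7.2579  0.6099] [ 1.1204  0.9071 -0.0146]
inner edge of rail leg (np.float64(0.04014347677244249), np.float64(0.6036492309670874))
rail back (np.float64(0.038855964019559146), np.float64(0.6513997013968728))
fence [(array([ 0.6045, -0.241 ,  0.0213]), 0.92)]
fence_tip [(array([ 0.3899, -0.2364,  0.0277]), 0.93)]
heel [(array([ 0.6339, -0.2263,  0.0186]), 0.56)]
rail_leg_end []
fence_leg_end [(array([ 0.5071, -0.2289,  0.0211]), 0.72)]Traceback (most recent call last):
  File "chk.py", line 16, in <module>
    Q=P[(P[:,2]>.041)&(P[:,2]<.048)&(P[:,0]<.57)]; vx,vy,_,_=cv2.fitLine(Q[:,:2].astype(np.float32),cv2.DIST_HUBER,0,.01,.01).ravel(); print('fence yaw',vy/vx,len(Q))
                                                             ~~~~~~~~~~~^^^^^^^^^^^^^^^^^^^^^^^^^^^^^^^^^^^^^^^^^^^^^^^^^^^^^
cv2.error: OpenCV(4.12.0) /io/opencv/modules/imgproc/src/linefit.cpp:50: error: (-215:Assertion failed) count > 0 in function 'fitLine2D_wods'
```

Call:
drive_tool(deltas=[0, 0, 0, -0.0005, 0, -0.0003, 1, 0, 0, 0, -0.001, 0, -0.0003, 1, 0, 0, 0, -0.001, 0, -0.0003, 1])

```text
t: 19.7
tool_pos: [0.5875, -0.183, 0.0394]
orientation: [-2.184, -2.251, -0.0]
force: [-4.4, 5.7, -1.1]
opening: 0.0186
gripper_force: 50.0
```

Call:
drive_tool(deltas=[0, 0, 0, -0.0003, 0, 0, 1, 0, 0, 0, -0.0005, 0, 0, 1, 0, 0, 0, -0.0005, 0, 0, 1])

```text
t: 19.95
tool_pos: [0.5875, -0.1835, 0.0394]
orientation: [-2.184, -2.251, -0.0]
force: [-5.6, 6.6, -0.8]
opening: 0.0188
gripper_force: 50.0
```

Call:
drive_tool(deltas=[0, 0, 0, -0.0003, 0, 0, 1, 0, 0, 0, -0.0005, 0, 0, 1, 0, 0, 0, -0.0005, 0, 0, 1])

```text
t: 20.2
tool_pos: [0.5875, -0.184, 0.0393]
orientation: [-2.184, -2.251, -0.0]
force: [-5.6, 6.7, -1.9]
opening: 0.0189
gripper_force: 50.0
```

Call:
drive_tool(deltas=[0, 0, 0, -0.0003, 0.0001, 0, 1, 0, 0, 0, -0.0005, 0.0001, 0, 1, 0, 0, 0, -0.0005, 0.0001, 0, 1])

```text
t: 20.45
tool_pos: [0.5876, -0.1844, 0.0394]
orientation: [-2.184, -2.251, -0.0]
force: [-6.9, 7.7, -0.4]
opening: 0.0183
gripper_force: 50.0
```

Call:
drive_tool(deltas=[0, 0, 0, -0.0003, 0, 0, 1, 0, 0, 0, -0.0005, 0, 0, 1, 0, 0, 0, -0.0005, 0, 0, 1])

```text
t: 20.7
tool_pos: [0.5876, -0.1848, 0.0394]
orientation: [-2.184, -2.25, -0.001]
force: [-5.6, 7.2, -1.1]
opening: 0.0184
gripper_force: 50.0
```

```bash
sed -i '/outline_of/,$d' chk.py; cat >> chk.py <<'E'
im,d=viewer.get_image('scene'); P=cloud('scene',d,np.ones_like(d,bool))
Q=P[(P[:,2]>.041)&(P[:,2]<.05)&(P[:,0]<.52)&(P[:,0]>.38)&(P[:,1]<-.2)&(P[:,1]>-.29)]
vx,vy,x0,y0=cv2.fitLine(Q[:,:2].astype(np.float32),cv2.DIST_HUBER,0,.01,.01).ravel(); print('fence yaw',vy/vx,len(Q),x0,y0)
E
python3 chk.py
```

```text
[ 0.5876 -0.1848  0.0394] [-5.6344  7.2266 -1.1356] [ 1.1304  0.912  -0.0231]
inner edge of rail leg (np.float64(0.039287228616803685), np.float64(0.6037588284899789))
rail back (np.float64(0.03776244223787), np.float64(0.6515103064443171))
fence [(array([ 0.6023, -0.244 ,  0.0211]), 0.92)]
fence_tip [(array([ 0.3895, -0.2443,  0.0308]), 0.61)]
heel [(array([ 0.6342, -0.2289,  0.0205]), 0.79)]
rail_leg_end [(array([ 0.6301, -0.0966,  0.0245]), 0.75)]
fence_leg_end [(array([ 0.5081, -0.2334,  0.0216]), 0.94)]
fence yaw 0.036209144 285 0.45006227 -0.24906825
```

Call:
drive_tool(deltas=[0, 0, 0, -0.0003, 0, 0, 1, 0, 0, 0, -0.0004, 0, 0, 1, 0, 0, 0, -0.0004, 0, 0, 1])

```text
t: 21.35
tool_pos: [0.5876, -0.1848, 0.0394]
orientation: [-2.184, -2.25, -0.001]
force: [-5.8, 8.6, 0.3]
opening: 0.0186
gripper_force: 50.0
```

Call:
drive_tool(deltas=[0, 0, 0, -0.0003, 0, 0, 1, 0, 0, 0, -0.0004, 0, 0, 1, 0, 0, 0, -0.0004, 0, 0, 1])

```text
t: 21.6
tool_pos: [0.5876, -0.1849, 0.0394]
orientation: [-2.183, -2.25, -0.002]
force: [-5.4, 9.5, 0.3]
opening: 0.0187
gripper_force: 50.0
```

Call:
drive_tool(deltas=[0, 0, 0, -0.0003, 0, 0, 1, 0, 0, 0, -0.0003, 0, 0, 1, 0, 0, 0, -0.0003, 0, 0, 1])

```text
t: 21.85
tool_pos: [0.5876, -0.1849, 0.0394]
orientation: [-2.183, -2.25, -0.002]
force: [-4.8, 10.9, 0.5]
opening: 0.0189
gripper_force: 50.0
```

Call:
drive_tool(deltas=[0, 0, 0, 0, 0.0002, 0, 1, 0, 0, 0, 0, 0.0003, 0, 1, 0, 0, 0, 0, 0.0003, 0, 1, 0, 0, 0, 0, 0.0003, 0, 1, 0, 0, 0, 0, 0.0003, 0, 1, 0, 0, 0, 0, 0.0003, 0, 1, 0, 0, 0, 0, 0.0003, 0, 1, 0, 0, 0, 0, 0.0003, 0, 1, 0, 0, 0, 0, 0.0003, 0, 1, 0, 0, 0, 0, 0.0003, 0, 1])

```text
t: 22.68
tool_pos: [0.5876, -0.1849, 0.0393]
orientation: [-2.183, -2.249, -0.001]
force: [-6.3, 10.6, 1.7]
opening: 0.0189
gripper_force: 50.0
```

```bash
python3 chk.py; python3 chk.py | grep -E 'yaw|edge|back'
```

```text
[ 0.5876 -0.1849  0.0393] [-6.2885 10.6474  1.692 ] [1.635  1.012  0.0273]
inner edge of rail leg (np.float64(0.036881491508538096), np.float64(0.6037499575917651))
rail back (np.float64(0.033908208633372086), np.float64(0.6514697564191875))
fence [(array([ 0.6045, -0.2421,  0.0179]), 0.86)]
fence_tip [(array([ 0.3875, -0.2443,  0.0301]), 0.86)]
heel [(array([ 0.6355, -0.2285,  0.0178]), 0.57)]
rail_leg_end [(array([ 0.6311, -0.0994,  0.0226]), 0.8)]
fence_leg_end [(array([ 0.505 , -0.2347,  0.0225]), 0.81)]
fence yaw 0.03659742 276 0.44976228 -0.24889125
inner edge of rail leg (np.float64(0.03749317382843579), np.float64(0.6037876826305265))
rail back (np.float64(0.033332239579614426), np.float64(0.6513647034243131))
fence yaw 0.036434546 278 0.45107728 -0.24877048
```

Call:
drive_tool(deltas=[0, 0, 0, 0, 0, -0.0004, 1, 0, 0, 0, 0, 0, -0.0007, 1, 0, 0, 0, -0.0001, 0.0001, -0.0007, 1, 0, 0, 0, -0.0003, 0.0001, -0.0007, 1, 0, 0, 0, -0.0003, 0.0001, -0.0007, 1, 0, 0, 0, -0.0003, 0.0001, -0.0007, 1, 0, 0, 0, -0.0003, 0.0001, -0.0007, 1, 0, 0, 0, -0.0003, 0.0001, -0.0007, 1, 0, 0, 0, -0.0003, 0.0001, -0.0007, 1, 0, 0, 0, -0.0003, 0.0001, -0.0007, 1])

```text
t: 24.32
tool_pos: [0.5876, -0.185, 0.0395]
orientation: [-2.182, -2.249, -0.001]
force: [-5.9, 10.0, -2.1]
opening: 0.0187
gripper_force: 50.0
```

```bash
python3 chk.py; python3 chk.py | grep -E 'yaw|edge|back'; python3 - <<'E'
from h import *
im,_=viewer.get_image('scene'); cv2.imwrite('pics/s4.png',cv2.resize(im[190:310,330:490,::-1],(800,600),interpolation=cv2.INTER_CUBIC))
E
```

```text
[ 0.5876 -0.185   0.0395] [-5.8558 10.0462 -2.0941] [1.6978 0.8506 0.0052]
inner edge of rail leg (np.float64(0.038737484621093284), np.float64(0.6037403459026249))
rail back (np.float64(0.03718220937132885), np.float64(0.6514928336296735))
fence [(array([ 0.6066, -0.2415,  0.0205]), 0.76)]
fence_tip [(array([ 0.3861, -0.2442,  0.0299]), 0.93)]
heel []
rail_leg_end [(array([ 0.6281, -0.0968,  0.0248]), 0.84)]
fence_leg_end []
fence yaw 0.044209007 280 0.45604116 -0.24877244
inner edge of rail leg (np.float64(0.038082319892062275), np.float64(0.6037532461778062))
rail back (np.float64(0.03748592507986639), np.float64(0.6514658132828106))
fence yaw 0.042498 273 0.45011944 -0.24877049
```

View pics/s4.png

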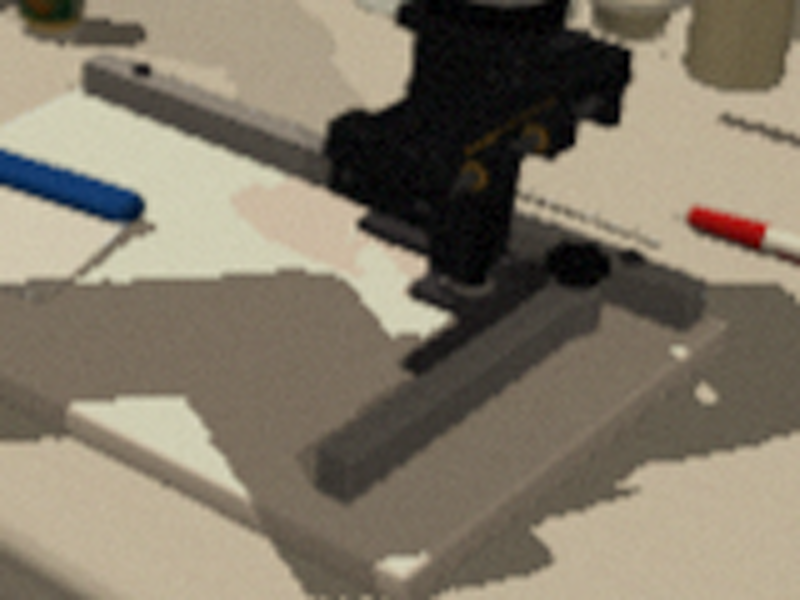

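Call:
drive_tool(deltas=[0, 0, 0, 0, 0.0002, 0, 1, 0, 0, 0, 0, 0.0004, 0, 1, 0, 0, 0, 0, 0.0004, 0, 1, 0, 0, 0, 0, 0.0004, 0, 1, 0, 0, 0, 0, 0.0004, 0, 1, 0, 0, 0, 0, 0.0004, 0, 1, 0, 0, 0, 0, 0.0004, 0, 1, 0, 0, 0, 0, 0.0004, 0, 1, 0, 0, 0, 0, 0.0004, 0, 1, 0, 0, 0, 0, 0.0004, 0, 1])

```text
t: 26.0
tool_pos: [0.5876, -0.1849, 0.0395]
orientation: [-2.182, -2.249, -0.001]
force: [-6.5, 10.5, -2.5]
opening: 0.0188
gripper_force: 50.0
```

Call:
drive_tool(deltas=[0, 0, 0, 0.001, 0, 0, 1, 0, 0, 0, 0.002, 0, 0, 1, 0, 0, 0, 0.003, 0, 0, 1, 0, 0, 0, 0.004, 0, 0, 1, 0, 0, 0, 0.006, -0.001, 0, 1, 0, 0, 0, 0.009, -0.004, 0, 1, 0, 0, 0, 0.012, -0.008, 0, 1, 0, 0, 0, 0.016, -0.012, 0, 1, 0, 0, 0, 0.02, -0.015, 0, 1, 0, 0, 0, 0.02, -0.015, 0, 1])

```text
t: 26.83
tool_pos: [0.5736, -0.1679, 0.0408]
orientation: [-2.187, -2.254, -0.0]
force: [-0.1, 0.5, -5.0]
opening: 0.0189
gripper_force: 50.0
```

```bash
for i in 1 2; do python3 chk.py | grep -E 'fence|0\.0'; done
```

```text
[ 0.5736 -0.1679  0.0408] [-0.1316  0.5334 -4.9507] [ 0.0312  0.0136 -0.0036]
inner edge of rail leg (np.float64(0.03940688568122485), np.float64(0.5902736490457234))
rail back (np.float64(0.036365802937391264), np.float64(0.6512550545057966))
fence [(array([ 0.5992, -0.2428,  0.0227]), 0.59)]
fence_tip [(array([ 0.3892, -0.242 ,  0.0293]), 0.95)]
heel [(array([ 0.6224, -0.2098,  0.0225]), 0.88)]
rail_leg_end [(array([ 0.6136, -0.0806,  0.0266]), 0.86)]
fence_leg_end [(array([ 0.4951, -0.2162,  0.0249]), 0.92)]
fence yaw 0.04067287 276 0.44944227 -0.24889512
[ 0.5745 -0.1693  0.041 ] [-0.1789  0.5916 -4.6247] [-0.0002 -0.0207  0.0311]
inner edge of rail leg (np.float64(0.0367728617791663), np.float64(0.5906844558934695))
rail back (np.float64(0.039771961642013805), np.float64(0.6508280958000087))
fence [(array([ 0.601 , -0.2402,  0.0208]), 0.8)]
fence_tip [(array([ 0.3903, -0.2443,  0.0309]), 0.79)]
heel [(array([ 0.622 , -0.2146,  0.0227]), 0.66)]
rail_leg_end [(array([ 0.6154, -0.0792,  0.0237]), 0.9)]
fence_leg_end [(array([ 0.4926, -0.218 ,  0.0249]), 0.95)]
fence yaw 0.043324694 278 0.44867414 -0.24893728
```

Call:
drive_tool(deltas=[0, 0, 0, 0, 0, -0.03, 1, 0, 0, 0, 0, 0, -0.07, 1, 0, 0, 0, 0, 0, -0.11, 1, 0, 0, 0, 0, 0, -0.15, 1, 0, 0, 0, 0, 0, -0.19, 1, 0, 0, 0, -0.03, 0.02, -0.21, 1, 0, 0, 0, -0.06, 0.04, -0.21, 1, 0, 0, 0, -0.09, 0.045, -0.21, 1, 0, 0, 0, -0.1, 0.045, -0.21, 1, 0, 0, 0, -0.1, 0.045, -0.21, 1, 0, 0, 0, -0.1, 0.045, -0.21, 1, 0, 0, 0, -0.1, 0.045, -0.21, 1])

```text
t: 28.63
tool_pos: [0.6218, -0.2666, 0.2502]
orientation: [-2.187, -2.253, -0.0]
force: [0.3, -0.2, -4.5]
opening: 0.0183
gripper_force: 50.0
```

```bash
python3 - <<'E'
from h import *
print(monitor.read_state()['tool_pos'],monitor.read_state()['t'])
save('wrist','w5.png')
E
```

```text
[ 0.6218 -0.2666  0.2502] 28.6333
```

View pics/w5.png

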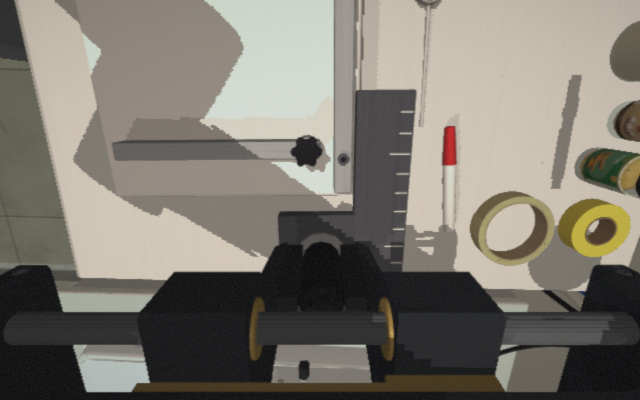

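The view shows the fence from (113,150) to (300,150) and the rail front edge at column ~335 in rows 0–193, and they look square. I'll measure the angle from depth.

```bash
python3 - <<'E'
from h import *
for i in range(3):
    im,d=viewer.get_image('wrist'); P=cloud('wrist',d,np.ones_like(d,bool)); T=P[abs(P[:,2]-.0445)<.004]
    def edge(ax,grid,sel,g):
        Q=T[sel]; v=[]; o=1-ax
        for c in grid:
            q=Q[abs(Q[:,ax]-c)<.0025][:,o]; v.append(g(q) if len(q)>3 else np.nan)
        v=np.array(v); k=~np.isnan(v); return np.polyfit(np.array(grid)[k],v[k],1)
    xs=np.arange(.41,.56,.003); sf=(T[:,0]<.57)&(T[:,1]<-.2)&(T[:,1]>-.29)
    ys=np.arange(-.25,-.03,.004); sr=(T[:,0]>.60)&(T[:,0]<.67)
    lo=edge(0,xs,sf,np.min);hi=edge(0,xs,sf,np.max);r=edge(1,ys,sr,np.min)
    print('fence',lo[0],hi[0],'rail yaw',-r[0],'rail front at -.229',np.polyval(r,-.229),'fence inner at .5',np.polyval(hi,.5))
E
```

```text
fence 0.03310508410650571 0.03815133261395 rail yaw -0.06833238247692891 rail front at -.229 0.6266371311672543 fence inner at .5 -0.234994642827906
fence 0.03209266687064265 0.0390004189326679 rail yaw -0.061365787237328315 rail front at -.229 0.6269316093470138 fence inner at .5 -0.2350324124964024
fence 0.038586852109338016 0.04008496191667672 rail yaw -0.0631919265761764 rail front at -.229 0.6268737308750107 fence inner at .5 -0.2350971301794564
```

Call:
drive_tool(deltas=[0, 0, 0, 0.03, -0.01, 0, 1, 0, 0, 0, 0.06, -0.02, 0, 1, 0, 0, 0, 0.1, -0.035, 0, 1, 0, 0, 0, 0.14, -0.05, 0, 1, 0, 0, 0, 0.18, -0.065, 0, 1, 0, 0, 0, 0.22, -0.08, 0, 1, 0, 0, 0, 0.26, -0.095, 0, 1, 0, 0, 0, 0.3, -0.11, 0, 1, 0, 0, 0, 0.34, -0.125, 0, 1, 0, 0, 0, 0.37, -0.14, 0, 1, 0, 0, 0, 0.39, -0.15, 0, 1, 0, 0, 0, 0.4, -0.151, 0, 1])

```text
t: 29.83
tool_pos: [0.457, 0.1309, 0.2513]
orientation: [-2.183, -2.258, -0.001]
force: [0.6, -0.1, -4.6]
opening: 0.0186
gripper_force: 50.0
```

Call:
drive_tool(deltas=[0, 0, 0, 0.03, 0, 0, 1, 0, 0, 0, 0.06, 0, 0, 1, 0, 0, 0, 0.1, 0, 0, 1, 0, 0, 0, 0.14, 0, 0, 1, 0, 0, 0, 0.18, 0, 0, 1, 0, 0, 0, 0.21, 0, 0, 1, 0, 0, 0, 0.22, 0, 0, 1, 0, 0, 0, 0.221, 0, 0, 1, 0, 0, 0, 0.221, 0, 0, 1, 0, 0, 0, 0.221, 0, 0, 1, 0, 0, 0, 0.221, 0, 0, 1])

```text
t: 30.75
tool_pos: [0.4534, 0.3471, 0.251]
orientation: [2.19, 2.252, -0.0]
force: [-0.6, -0.0, -5.1]
opening: 0.0187
gripper_force: 50.0
```

Call:
drive_tool(deltas=[0, 0, 0, 0, 0, 0.03, 1, 0, 0, 0, 0, 0, 0.07, 1, 0, 0, 0, 0, 0, 0.11, 1, 0, 0, 0, 0, 0, 0.15, 1, 0, 0, 0, 0, 0, 0.18, 1, 0, 0, 0, 0, 0, 0.2, 1, 0, 0, 0, 0, 0, 0.21, 1, 0, 0, 0, 0, 0, 0.22, 1, 0, 0, 0, 0, 0, 0.22, 1, 0, 0, 0, 0, 0, 0.22, 1])

```text
t: 31.58
tool_pos: [0.4539, 0.3485, 0.0319]
orientation: [2.189, 2.253, 0.002]
force: [0.1, -0.3, -4.0]
opening: 0.0186
gripper_force: 50.0
```

Touchdown is expected at a TCP height of about 0.018.

Call:
drive_tool(deltas=[0, 0, 0, 0, 0, 0.004, 1, 0, 0, 0, 0, 0, 0.008, 1, 0, 0, 0, 0, 0, 0.01, 1, 0, 0, 0, 0, 0, 0.012, 1, 0, 0, 0, 0, 0, 0.0125, 1, 0, 0, 0, 0, 0, 0.0125, 1])

```text
t: 32.08
tool_pos: [0.453, 0.3487, 0.0187]
orientation: [2.188, 2.254, 0.0]
force: [-0.6, -0.1, -2.8]
opening: 0.0189
gripper_force: 50.0
```

Call:
drive_tool(deltas=[0, 0, 0, 0, 0, 0.0005, 1, 0, 0, 0, 0, 0, 0.001, 1, 0, 0, 0, 0, 0, 0.001, 1])

```text
t: 32.33
tool_pos: [0.4531, 0.3487, 0.0186]
orientation: [2.188, 2.254, -0.0]
force: [-4.6, -1.3, 7.2]
opening: 0.019
gripper_force: 50.0
```

Down. I'll ease off 0.7 mm, open, then rise.

Call:
drive_tool(deltas=[0, 0, 0, 0, 0, -0.0007, 1, 0, 0, 0, 0, 0, -0.0007, 1, 0, 0, 0, 0, 0, -0.0007, -1, 0, 0, 0, 0, 0, -0.0007, -1, 0, 0, 0, 0, 0, -0.0007, -1, 0, 0, 0, 0, 0, -0.0007, -1, 0, 0, 0, 0, 0, -0.0007, -1, 0, 0, 0, 0, 0, -0.0007, -1, 0, 0, 0, 0, 0, -0.0007, -1, 0, 0, 0, 0, 0, -0.0007, -1])

```text
t: 33.17
tool_pos: [0.453, 0.3485, 0.0181]
orientation: [2.188, 2.254, 0.0]
force: [-0.4, -0.2, 0.3]
opening: 0.0695
gripper_force: 0.0
```

Call:
drive_tool(deltas=[0, 0, 0, 0, 0, -0.02, -1, 0, 0, 0, 0, 0, -0.04, -1, 0, 0, 0, 0, 0, -0.08, -1, 0, 0, 0, 0, 0, -0.12, -1, 0, 0, 0, 0, 0, -0.16, -1, 0, 0, 0, 0, 0, -0.2, -1, 0, 0, 0, -0.05, 0, -0.22, -1, 0, 0, 0, -0.06, 0, -0.22, -1, 0, 0, 0, -0.06, 0, -0.22, -1, 0, 0, 0, -0.06, 0, -0.22, -1])

```text
t: 34.0
tool_pos: [0.455, 0.288, 0.2387]
orientation: [2.19, 2.252, 0.002]
force: [0.9, -0.8, -0.1]
opening: 0.0881
gripper_force: 0.0
```

```bash
python3 - <<'E'
from h import *
s=monitor.read_state(); print(s['t'],s['tool_pos'],s['force'],s['opening'])
save('wrist','w6.png')
for c in ('wrist','scene','side'):
    if c!='wrist': viewer.get_image(c)
    for n in ('square','knob_top','fence','fence_tip','celery_tub','label_roll','scraper'):
        r=models.place_of(c,n); print(c,n,[(np.array(q['point']),round(q['score'],2)) for q in r[:1]])
im,d=viewer.get_image('scene'); P=cloud('scene',d,np.ones_like(d,bool))
for nm,b in (('fence',(.38,.57,-.29,-.2)),):
    Q=P[(P[:,2]>.041)&(P[:,2]<.048)&(P[:,0]>b[0])&(P[:,0]<b[1])&(P[:,1]>b[2])&(P[:,1]<b[3])]
    v=cv2.fitLine(Q[:,:2].astype(np.float32),cv2.DIST_HUBER,0,.01,.01).ravel(); print(nm,v[1]/v[0])
E
```

```text
34.0 [0.455  0.288  0.2387] [ 0.9455 -0.7977 -0.1154] 0.08812962509150242
wrist square [(array([ 0.4526,  0.3462, -0.0008]), 0.95)]
wrist knob_top [(array([0.4526, 0.346 , 0.0522]), 0.63)]
wrist fence []
wrist fence_tip []
wrist celery_tub []
wrist label_roll [(array([0.6052, 0.4718, 0.0002]), 0.92)]
wrist scraper [(array([0.4596, 0.0555, 0.0178]), 0.92)]
scene square [(array([ 0.4482,  0.3469, -0.0016]), 0.57)]
scene knob_top [(array([0.4552, 0.3472, 0.056 ]), 0.94)]
scene fence [(array([ 0.6053, -0.243 ,  0.0208]), 0.58)]
scene fence_tip [(array([ 0.3906, -0.241 ,  0.0283]), 0.7)]
scene celery_tub []
scene label_roll [(array([ 0.6098,  0.4733, -0.0041]), 0.65)]
scene scraper [(array([0.4638, 0.0526, 0.0161]), 0.82)]
side square [(array([0.4548, 0.3446, 0.0015]), 0.57)]
side knob_top [(array([0.4538, 0.3439, 0.056 ]), 0.93)]
side fence [(array([ 0.6026, -0.2416,  0.0173]), 0.67)]
side fence_tip [(array([ 0.3893, -0.2437,  0.0329]), 0.64)]
side celery_tub [(array([0.3486, 0.4677, 0.0036]), 0.76)]
side label_roll [(array([0.6052, 0.4719, 0.0005]), 0.8)]
side scraper [(array([0.4649, 0.0515, 0.0168]), 0.88)]
fence 0.03516878
```

View pics/w6.png

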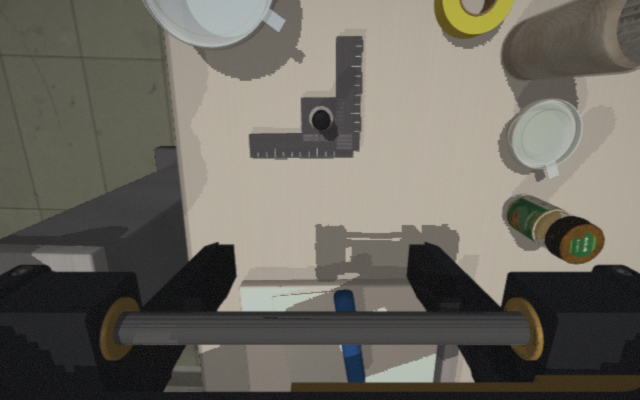

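The square lies flat on the worktop (knob at about (321,119)), the gripper is clear, and the other things have not moved. The fence yaw of 0.035 matches the rail's 0.037.

```bash
python3 -c "
from rig import env
print(env.hand_in())"
```

```text
the job is handed in; nothing more can be done
None
```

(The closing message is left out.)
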